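# Find the meter-kit carton that rattles and hold it out

## Task

Three sealed meter-kit cartons stand on edge in the grey desk sorter, and in one of them the kit has come loose. Find it by lifting them out and shaking them lengthwise to feel which one rattles; the quiet ones must end up standing on edge in bays of the sorter as they did before, and everything else stays where it is. Finish still holding the rattling carton: upright and still, in your grip alone, held out wholly past the table's right-hand edge and a good hand's breadth above table height, for the colleague at the chair to take.

Things in the scene. Friction and masses are not known exactly. Their poses are not given: they have to be found in the camera images.
- rack: grey desk sorter, fixed, in the red tray: sheet base 124 x 252 mm, its top 6 mm above the table, 9 mm lips along both long sides, 118 apart; six wire hoops across it, 4 thick, 28 high above the sheet, 90 long in x, every 48 mm in y, make five bays 44 wide, centred at y = 96, 48, 0, -48, -96. Origin: middle of its underside; z up, x along the bays away from the robot, y along the row
- kit_1: sealed blue and white meter-kit carton on edge, one of three alike: 108 long x 41 thick x 74 high (colliding faces 105 x 38 x 72), about 0.28 kg, differing by up to 40 g. Origin: centre of its underside; z up, x along its length (level, along the bay), y across its thickness. Starts in the bay at y = 96
- kit_2: carton like kit_1; starts in the middle bay. In two of the three the kit is packed tight; in the third a loose kit (0.20 kg, 60 long; loose_kit_c0 in the rules; no pose given) slides 18 mm either way along the carton's length (friction 0.15): shaken lengthwise it knocks on the ends, and after a brisk stroke its weight rests at the leading end. Which one it is varies and cannot be seen
- kit_3: carton like kit_1; starts in the bay at y = -96
- table_edge (a point): a point on the table's right-hand edge (the side of the chair, -y); the edge runs along x, the table top is at z = 0, beyond it there is nothing but the floor
- stapler: dark desk stapler, 32 x 126 x 51 mm, standing on the table; origin under its middle; bystander
- gold_jar: small brown jar with a gold lid, 56 mm across, 54 high; origin under its middle; bystander
- tea_cup: blue and white tea cup, 61 mm across, 52 high; origin under its middle; bystander

How it is judged (in metres and radians):
On the way, in this order (a step that is already met when the one before it is completed fails the run):
1. the carton with the loose kit, lifted clear of the sorter, is moved so that the kit slides to one end of it (more than 10 mm from the middle) (((distance between kit_1 and loose_kit_c0 below 0.06 m and z of kit_1 in the frame of rack above 0.06 m and x of loose_kit_c0 in the frame of kit_1 above 0.01 m) or (distance between kit_2 and loose_kit_c0 below 0.06 m and z of kit_2 in the frame of rack above 0.06 m and x of loose_kit_c0 in the frame of kit_2 above 0.01 m) or (distance between kit_3 and loose_kit_c0 below 0.06 m and z of kit_3 in the frame of rack above 0.06 m and x of loose_kit_c0 in the frame of kit_3 above 0.01 m))), for 0.01 s.
2. and back to the other end: it has been shaken (((distance between kit_1 and loose_kit_c0 below 0.06 m and z of kit_1 in the frame of rack above 0.06 m and x of loose_kit_c0 in the frame of kit_1 below -0.01 m) or (distance between kit_2 and loose_kit_c0 below 0.06 m and z of kit_2 in the frame of rack above 0.06 m and x of loose_kit_c0 in the frame of kit_2 below -0.01 m) or (distance between kit_3 and loose_kit_c0 below 0.06 m and z of kit_3 in the frame of rack above 0.06 m and x of loose_kit_c0 in the frame of kit_3 below -0.01 m))), for 0.01 s.
At the end, for the whole second after the job is handed in: the carton with the loose kit is gripped (over 1 N), middle over 60 mm past the right-hand table edge, underside over 100 mm above table height, upright within 0.2 rad, slower than 0.03 m/s; the other two stand on the sheet within 12 mm of a bay's middle, upright within 0.1 rad (((distance between kit_1 and loose_kit_c0 below 0.06 m and world y of kit_1 below -0.3 m and height (world z) of kit_1 above 0.1 m and angle between kit_1's own z axis and vertical below 0.2 rad and linear speed of kit_1 below 0.03 m/s and contact force between the fingers and kit_1 above 1 N and z of kit_2 in the frame of rack between 0.002 and 0.01 m and x of kit_2 in the frame of rack between -0.012 and 0.012 m and y of kit_2 in the frame of rack between -0.12 and 0.12 m and angle between each of kit_2, kit_3's own z axis and vertical below 0.1 rad and z of kit_3 in the frame of rack between 0.002 and 0.01 m and x of kit_3 in the frame of rack between -0.012 and 0.012 m and y of kit_3 in the frame of rack between -0.12 and 0.12 m) or (distance between kit_2 and loose_kit_c0 below 0.06 m and world y of kit_2 below -0.3 m and height (world z) of kit_2 above 0.1 m and angle between kit_2's own z axis and vertical below 0.2 rad and linear speed of kit_2 below 0.03 m/s and contact force between the fingers and kit_2 above 1 N and z of kit_1 in the frame of rack between 0.002 and 0.01 m and x of kit_1 in the frame of rack between -0.012 and 0.012 m and y of kit_1 in the frame of rack between -0.12 and 0.12 m and angle between each of kit_1, kit_3's own z axis and vertical below 0.1 rad and z of kit_3 in the frame of rack between 0.002 and 0.01 m and x of kit_3 in the frame of rack between -0.012 and 0.012 m and y of kit_3 in the frame of rack between -0.12 and 0.12 m) or (distance between kit_3 and loose_kit_c0 below 0.06 m and world y of kit_3 below -0.3 m and height (world z) of kit_3 above 0.1 m and angle between kit_3's own z axis and vertical below 0.2 rad and linear speed of kit_3 below 0.03 m/s and contact force between the fingers and kit_3 above 1 N and z of kit_1 in the frame of rack between 0.002 and 0.01 m and x of kit_1 in the frame of rack between -0.012 and 0.012 m and y of kit_1 in the frame of rack between -0.12 and 0.12 m and angle between each of kit_1, kit_2's own z axis and vertical below 0.1 rad and z of kit_2 in the frame of rack between 0.002 and 0.01 m and x of kit_2 in the frame of rack between -0.012 and 0.012 m and y of kit_2 in the frame of rack between -0.12 and 0.12 m))); the arm keeps its last pose, push and grip.
It fails at once if a bystander (stapler, jar or cup) is moved more than 30 mm (distance of any of stapler, gold_jar, tea_cup from where it was at the start of the episode above 0.03 m).
It also fails if it takes over 70 s, if anything falls off the work surface, if the arm or the gripper's body presses on something with over 40 N, if the wrist force passes 120 N, or if a joint passes its speed limit or range.

## Robot

A 6-joint arm with a two-finger parallel gripper is mounted at the origin on the work surface; the furniture and walls round the work are solid. World frame = base frame: x ahead of the robot, y to its left, z up, the work surface at z = 0. Lengths are in m, angles in degrees, forces in N, time in s.
With the tool pointing down it reaches from about 0.35 to 0.875 m from the base axis. Payload 4.2 kg.
Tool frame: the origin (TCP) lies midway between the tips of the shut fingers; the grasp point (between the pads) lies 19 mm behind it (r.pinch_z is the distance from the TCP to the grasp point, in m); z points along the fingers, y is the line along which they close (so a half turn about z gives the same grasp; the last joint's range is limited). The gripper opens to 87 mm and grips with 3 to 60 N. Pads are 19 mm wide; open, the fingers measure 117 mm over their backs; the gripper's body (75 mm by 190 mm) begins 51 mm behind the grasp point.
Start: joints at [-53.365, 22.042, 0.453, 0, -68.411, -14.817], TCP at [0.232, -0.58, 0.223] pointing down, gripper open.
Joint ranges: [-179.83, 179.83], [-69.29, 118.12], [-61.27, 80.66], [-181.25, 117.63], [-171.15, -9.14], [-177.46, 177.46]. Speed limits (degrees/s): [159.86, 159.86, 180, 180, 180, 180].

## Interface

Orientations are given as a 3x3 rotation matrix whose columns are the frame's x, y, z axes.
In Python, from station import r, imaging, models gives the robot as it stands. The module is installed in compiled form; this text tells all that it offers.
- The arm moves only by the tool apply_moves, never from a script. Its argument "moves" is a list of rows, each a list of 2 entries, a list of its own where there are three numbers: the shift along the tool's x, y, z in m, then the turn about the tool's z in degrees. A call has 1 to 5 rows; each row shifts and turns the commanded pose from where the row before left it, along the tool's axes as they then stand; what a row does not reach is not made up. A row lasts 1/12 s, in which the tool goes at most 41.7 mm and 7.16 degrees, less where a joint would pass 70% of its speed; a pose out of reach is approached as far as the arm can. A call is refused whole if a number of a shift passes 0.0417 or a number of a turn 7.16, either way. A call with a gripper value outside its range is refused whole. "hand" is the finger opening in m, from 0 to 0.087, set as the call begins (left out, the last holds). The fingers move at their own pace and stop on an object; the grip force is fixed at half the most. Time passes only in rows, so rows that do not move let the fingers close. It gives the time, the measured TCP pose, the force, the opening and the grip force at its end, in the units of the state.
- r.sense(): the state, without advancing time (a new reading comes with each control period).
- imaging.capture(name): name is "side" or "top" or "wrist"; returns a dict with "frame" (384x512x3 uint8, blue, green, red), "intrinsics" (3x3 intrinsics, pixels), "eye" and "orientation" of the camera in the world. Camera axes: x right, y down, z forward; pixel columns grow to the right and rows downward; lengths in m; the calibration is good to about 2 mm. A picture is of the moment at which its call begins. There is no depth.
- r.finish_job(): hands the job in; it is judged then, once.
Trained networks look in a picture, given as the dict that the camera call returned (one of the last four; its "shot" number tells which), for a name from the list of things; names that differ only in an ending like _2 or _b are one class to them, and where a whole thing is asked for, a point or a joint stands for the part that bears it (a point fixed in the world has none). Each returns a list of dicts, best first, with "confidence" (0 to 1); they miss things now and then, are a little off and sometimes report something else, mostly with a low value. They report only what shows in the picture. A call takes as long as a camera call.
- models.cut_out(picture, target): "region" (384x512 bool, what is visible of it) and "extent" ([left, top, width, height] as shares, 0 to 1, of the picture: columns of its width, rows of its height, round what is visible of it).
- models.place_of(picture, target): "at" ([column, row] as shares, 0 to 1, of the picture: columns of its width, rows of its height: a listed point, or the origin of a listed thing).
The state is a dict: "time_s": time; "joints": joint angles; "joint_velocities": joint speeds; "effort": joint torques, N m; "tcp_pos": TCP position; "ee_rot": TCP orientation; "wrist_force": force on the tool from outside, world axes, zero at the start; "moment": the same for the moment, N m; "gripper_width": opening from 0.0 (shut) to 1.0 (fully open); "gripper_force": force on a finger pad.
Only numpy, scipy, OpenCV 4.12 (cv2) and the standard library are available. Lean on these libraries where they do the work, as an engineer would, in place of code of your own. Each camera call takes 0.05 s, during which the arm holds its last target. There are 200 camera calls.

## Working session

There is one attempt and no reset: what is moved stays moved. The work goes in short steps, Python scripts to look and compute and a tool call to move; the robot and the scene stay as the last step left them, time stands still between calls to the robot, and variables do not carry over. Pictures are saved under pics/ and viewed, at most 10 in all, crops included, and the job is handed in when it is done.

Besides the shell and the picture viewer there is one more tool, called after "Call:" as name([rows], argument=value, ...), one row to a line, values as JSON. apply_moves: Moves the arm, as the interface text tells. Its arguments: {"type":"object","properties":{"moves":{"type":"array"},"hand":{"type":"number"}},"required":["moves"]}

```bash
mkdir -p pics; cat > h.py <<'E'
import numpy as np, cv2
from station import r, imaging, models
def cam(n):
    return imaging.capture(n)
def ray(p,uv):
    K=np.array(p["intrinsics"]);R=np.array(p["orientation"])
    d=R@np.linalg.inv(K)@np.array([uv[0],uv[1],1.]);return np.array(p["eye"]),d/np.linalg.norm(d)
def onz(p,uv,z):
    e,d=ray(p,uv);return e+d*(z-e[2])/d[2]
def proj(p,X):
    K=np.array(p["intrinsics"]);R=np.array(p["orientation"])
    c=K@(R.T@(np.array(X)-np.array(p["eye"])));return c[:2]/c[2]
def tri(rays):
    A=np.zeros((3,3));b=np.zeros(3)
    for e,d in rays:
        M=np.eye(3)-np.outer(d,d);A+=M;b+=M@e
    return np.linalg.solve(A,b)
E
python3 - <<'E'
from h import *
np.set_printoptions(precision=4,suppress=True)
s=r.sense();print(s)
P={n:cam(n) for n in("side","top","wrist")}
for n,p in P.items():
    cv2.imwrite(f"pics/a_{n}.png",p["frame"]);print(n,p["eye"],p["orientation"],p["intrinsics"])
    for t in("rack","kit_1","table_edge","stapler","gold_jar","tea_cup"):
        for o in models.place_of(p,t)[:5]:
            uv=np.array(o["at"])*[512,384]
            print(n,t,round(o["confidence"],2),uv,onz(p,uv,0.006 if t[:3]=="kit" else 0))
cv2.imwrite("pics/a.png",np.hstack([cv2.resize(P[n]["frame"],(400,300)) for n in("side","top")]))
E
```

```text
{'time_s': 0.0, 'joints': array([-53.3652,  22.0908,   0.3795,  -0.0291, -68.4095, -14.8168]), 'joint_velocities': array([-0.0142, -0.001 ,  0.0293, -0.1114, -0.0315, -0.061 ]), 'effort': array([  0.0008, -39.066 ,  18.7401,   4.2196,   0.0111,  -0.0002]), 'tcp_pos': array([ 0.2321, -0.5797,  0.2215]), 'ee_rot': array([[-0.9284, -0.3715, -0.0009],
       [-0.3715,  0.9284,  0.002 ],
       [ 0.0001,  0.0022, -1.    ]]), 'wrist_force': array([ 0.2024, -0.1237, -0.9952]), 'moment': array([ 0.0367, -0.0177, -0.029 ]), 'gripper_force': 0.0, 'gripper_width': 1.0011195989386434}
side [ 0.5139 -0.7489  0.4647] [[ 0.9987  0.0098 -0.0501]
 [ 0.0488 -0.4687  0.882 ]
 [-0.0149 -0.8833 -0.4685]] [[348.4879   0.     249.6093]
 [  0.     348.4879 194.4105]
 [  0.       0.       1.    ]]
side kit_1 0.87 [293.3248 197.9904] [0.586  0.0963 0.006 ]
side kit_1 0.8 [285.184  234.5856] [ 0.5564 -0.0807  0.006 ]
side kit_1 0.69 [288.7168 216.3072] [ 0.5686 -0.0001  0.006 ]
side table_edge 0.75 [261.888  282.3168] [ 0.5056 -0.2347  0.    ]
side table_edge 0.52 [283.8016 236.8128] [ 0.5534 -0.0811  0.    ]

[... 546 characters left out ...]
91 0.0142 0.    ]
top rack 0.5 [218.7776 157.9008] [0.5783 0.103  0.    ]
top kit_1 0.92 [300.6976 172.8   ] [ 0.5552 -0.0879  0.006 ]
top kit_1 0.73 [217.8048 159.0912] [0.5735 0.1044 0.006 ]
top kit_1 0.65 [259.0208 163.8912] [0.5692 0.0088 0.006 ]
top table_edge 0.9 [363.776  202.7904] [ 0.4972 -0.2347  0.    ]
top stapler 0.74 [205.4144 236.0064] [0.3956 0.1164 0.    ]
top gold_jar 0.88 [156.2112 183.8976] [0.5059 0.2404 0.    ]
top tea_cup 0.9 [155.0848 226.7136] [0.408  0.2308 0.    ]
wrist [ 0.1537 -0.6105  0.385 ] [[-0.3722  0.884   0.2829]
 [ 0.9282  0.3542  0.1142]
 [ 0.0007  0.3051 -0.9523]] [[305.5347   0.     254.7838]
 [  0.     305.5347 189.8337]
 [  0.       0.       1.    ]]
```

View pics/a_top.png

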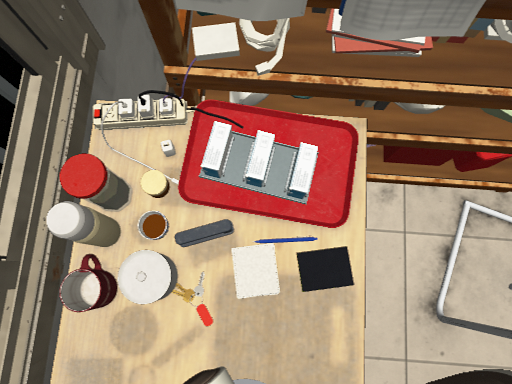

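View pics/a_side.png

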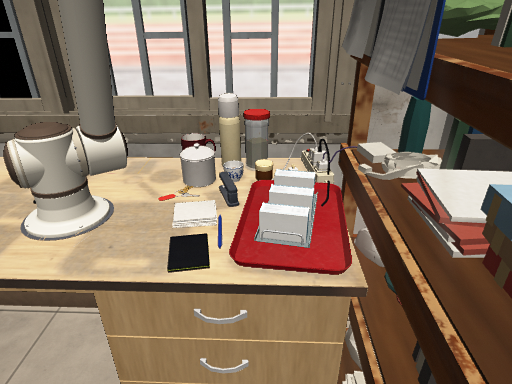

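The top view shows the three white-topped cartons at about (217,150), (262,157) and (303,168). The tray lies around them, with the cup, jar and stapler to the left. The side view shows the table's right edge at row ~285, a shelf on the far side (+x), and free space past the edge. Next I'll triangulate the cartons and find their yaw.

```bash
python3 - <<'E'
from h import *
np.set_printoptions(precision=4,suppress=True)
S=cam("side");T=cam("top")
gs=lambda p:sorted([np.array(o["at"])*[512,384] for o in models.place_of(p,"kit_1")[:3]],key=lambda a:onz(p,a,0)[1])
for a,b in zip(gs(S),gs(T)): print("org",tri([ray(S,a),ray(T,b)]))
g=T["frame"];m=((g.min(2)>190)).astype(np.uint8);m[:,:190]=0;m[:110]=0;m[205:]=0;m[:,330:]=0
n,l,st,c=cv2.connectedComponentsWithStats(m)
for i in range(1,n):
    if st[i,4]<150: continue
    ct=cv2.findContours((l==i).astype(np.uint8),0,2)[0][0].reshape(-1,2).astype(float)
    for z in(0.08,):
        q=np.array([onz(T,u,z)[:2] for u in ct]);print(st[i],"top",cv2.minAreaRect((q*1000).astype(np.float32)))
v=cv2.resize(g[100:230,180:340],None,fx=5,fy=4.5)
w=cv2.resize(S["frame"][150:290,210:370],None,fx=4,fy=4)
cv2.imwrite("pics/b.png",w)
E
```

```text
org [ 0.5897  0.1132 -0.1245]
[201 121  30  49 815] top ((582.45263671875, 103.06333923339844), (37.71091842651367, 104.97697448730469), 79.35005950927734)
[244 130  31  50 848] top ((567.193359375, 10.335773468017578), (40.92207336425781, 108.79597473144531), 79.24716186523438)
[290 142  28  51 872] top ((548.674560546875, -86.325439453125), (38.89396286010742, 104.30677795410156), 79.37449645996094)
```

Call:
apply_moves([
  [[-0.03,0.025,-0.02],-5],
  [[-0.03,0.03,-0.02],-5],
  [[-0.03,0.03,-0.02],-5],
  [[-0.03,0.03,0],-5],
  [[-0.03,0.03,0],-5],
])

```text
time_s: 1.67
tcp_pos: [0.2794, -0.3912, 0.2781]
ee_rot: [[-0.681, -0.732, 0.002], [-0.732, 0.681, -0.002], [-0.0, -0.003, -1.0]]
wrist_force: [1.0, 0.3, 0.3]
gripper_width: 1.001
gripper_force: 0.0
```

Call:
apply_moves([
  [[0,0,-0.01],7.1],
  [[0,0,-0.01],7.1],
  [[0,0,-0.01],7.1],
  [[0,0,0],7.1],
  [[0,0,0],7.1],
])

```text
time_s: 2.08
tcp_pos: [0.2788, -0.3922, 0.3081]
ee_rot: [[-0.982, -0.191, 0.002], [-0.191, 0.982, -0.001], [-0.002, -0.002, -1.0]]
wrist_force: [0.8, 0.0, -0.5]
gripper_width: 1.0
gripper_force: 0.0
```

Call:
apply_moves([
  [[0,0,0],7.1],
  [[0,0,0],7.1],
  [[0,0,0],7.1],
  [[-0.013,0.03,0],0],
  [[-0.013,0.04,0],0],
])

```text
time_s: 2.5
tcp_pos: [0.3159, -0.3289, 0.3068]
ee_rot: [[-0.984, 0.179, -0.001], [0.179, 0.984, -0.0], [0.0, -0.0, -1.0]]
wrist_force: [1.2, -0.2, 0.7]
gripper_width: 0.998
gripper_force: 0.0
```

Call:
apply_moves([
  [[-0.013,0.04,0],0],
  [[-0.013,0.04,0],0],
  [[-0.013,0.04,0],0],
  [[-0.013,0.03,0],0],
  [[0,0,0],0],
])

```text
time_s: 2.92
tcp_pos: [0.3951, -0.1869, 0.3074]
ee_rot: [[-0.986, 0.167, 0.002], [0.167, 0.986, 0.0], [-0.002, 0.001, -1.0]]
wrist_force: [-0.1, -0.3, -0.8]
gripper_width: 0.999
gripper_force: 0.0
```

```bash
python3 - <<'E'
from h import *
np.set_printoptions(precision=4,suppress=True)
s=r.sense();print(s["time_s"],s["tcp_pos"],s["ee_rot"],s["joints"])
T=cam("wrist");S=cam("side")
cv2.imwrite("pics/c.png",T["frame"])
for o in models.place_of(T,"kit_1")[:4]:
    u=np.array(o["at"])*[512,384];print(o["confidence"],u,onz(T,u,.006))
for o in models.place_of(S,"kit_1")[:4]:
    u=np.array(o["at"])*[512,384];print("S",o["confidence"],u,onz(S,u,.006))
g=T["frame"];m=((g.min(2)>190)).astype(np.uint8)
n,l,st,c=cv2.connectedComponentsWithStats(m)
for i in range(1,n):
    if st[i,4]<400: continue
    ct=cv2.findContours((l==i).astype(np.uint8),0,2)[0][0].reshape(-1,2).astype(float)
    q=np.array([onz(T,u,.08)[:2] for u in ct]);print(st[i],"top",cv2.minAreaRect((q*1000).astype(np.float32)))
E
```

```text
2.9167 [ 0.3951 -0.1869  0.3074] [[-0.9859  0.1672  0.002 ]
 [ 0.1672  0.9859  0.0005]
 [-0.0019  0.0008 -1.    ]] [ -3.8945  -0.0522 -15.3903  -0.0377 -74.5486 -95.7203]
0.94 [330.3936 233.088 ] [ 0.5556 -0.0849  0.006 ]
0.82 [446.0032 231.3984] [0.5846 0.1059 0.006 ]
0.76 [386.5088 232.0896] [0.5693 0.0078 0.006 ]
S 0.7 [295.3216 198.1824] [0.5914 0.0953 0.006 ]
S 0.66 [290.7136 214.1952] [0.5741 0.0102 0.006 ]
S 0.65 [281.088 237.312] [ 0.5467 -0.0918  0.006 ]
[392 222  35  50 541] top ((557.430908203125, 9.541370391845703), (36.154850006103516, 78.86395263671875), 79.5978012084961)
```

View pics/c.png

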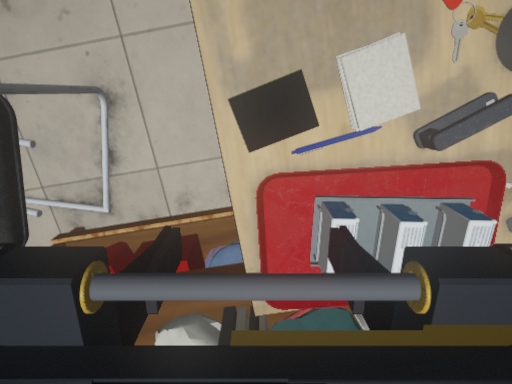

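The wrist view shows the three carton near ends at about (338,210), (400,215) and (463,215), with the rack in the red tray. All the views agree on positions. I'm moving over kit_3.

Call:
apply_moves([
  [[-0.027,0.025,0.026],0],
  [[-0.027,0.025,0.026],0],
  [[-0.027,0.025,0.026],0],
  [[-0.027,0.025,0.026],0],
  [[-0.027,0.025,0.026],0],
])

```text
time_s: 3.53
tcp_pos: [0.5365, -0.0991, 0.1859]
ee_rot: [[-0.984, 0.176, 0.0], [0.176, 0.984, -0.0], [-0.0, -0.0, -1.0]]
wrist_force: [1.3, -0.7, -0.1]
gripper_width: 1.002
gripper_force: 0.0
```

Call:
apply_moves([
  [[0,0,0],0],
  [[0,0,0],0],
])

```text
time_s: 3.7
tcp_pos: [0.5354, -0.099, 0.1842]
ee_rot: [[-0.985, 0.174, -0.006], [0.174, 0.985, -0.001], [0.005, -0.002, -1.0]]
wrist_force: [0.6, -0.2, 0.6]
gripper_width: 1.003
gripper_force: 0.0
```

```bash
python3 - <<'E'
from h import *
np.set_printoptions(precision=4,suppress=True)
s=r.sense();print(s["time_s"],s["tcp_pos"],s["ee_rot"],s["joints"])
T=cam("wrist");S=cam("side");cv2.imwrite("pics/d.png",np.hstack([cv2.resize(T["frame"],(400,300)),cv2.resize(S["frame"][110:290,210:450],(400,300))]))
for o in models.place_of(T,"kit_1")[:4]:
    u=np.array(o["at"])*[512,384];print(o["confidence"],u,onz(T,u,.006))
for o in models.cut_out(T,"kit_1")[:4]: print(o["confidence"],np.array(o["extent"])*[512,384,512,384])
E
```

```text
3.7 [ 0.5354 -0.099   0.1842] [[-0.9847  0.1743 -0.0056]
 [ 0.1743  0.9847 -0.0007]
 [ 0.0054 -0.0016 -1.    ]] [   6.5884   16.2224  -14.0049    0.0008  -60.0943 -106.6251]
0.85 [435.0976 182.4   ] [0.5864 0.1052 0.006 ]
0.71 [351.1808 183.8976] [0.5714 0.009  0.006 ]
0.67 [266.496  181.9008] [ 0.5519 -0.0878  0.006 ]
0.83 [412.416  134.2848  99.1232 113.0112]
0.7 [332.0832 137.3184  70.5024 117.5808]
0.64 [248.5248 135.5904  44.4928 117.8112]
```

View pics/d.png

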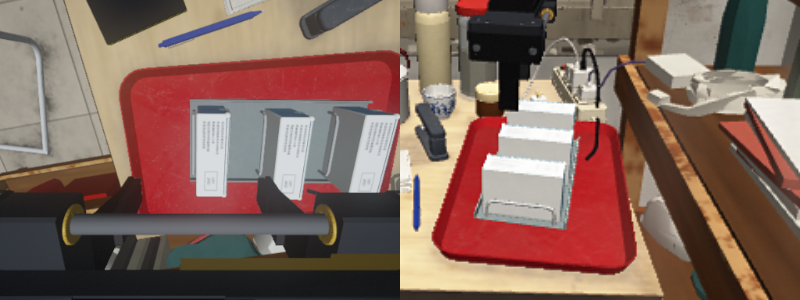

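The left half (wrist view) shows kit_3 at about (212,150), nearly centred between the fingers. The right half (side view) shows the gripper above the row. I'm descending and gripping.

Call:
apply_moves([
  [[-0.013,0.015,0.01],0],
  [[0,0,0.025],0],
  [[0,0,0.035],0],
  [[0,0,0.035],0],
  [[0,0,0.02],0],
])

```text
time_s: 4.32
tcp_pos: [0.5492, -0.0866, 0.0603]
ee_rot: [[-0.984, 0.175, -0.002], [0.175, 0.984, 0.001], [0.002, 0.0, -1.0]]
wrist_force: [0.4, 0.0, -0.5]
gripper_width: 0.999
gripper_force: 0.0
```

Call:
apply_moves([
  [[0,0,0.01],0],
  [[0,0,0],0],
])

```text
time_s: 4.48
tcp_pos: [0.5499, -0.0865, 0.051]
ee_rot: [[-0.985, 0.175, -0.002], [0.175, 0.985, -0.0], [0.002, -0.001, -1.0]]
wrist_force: [0.4, -0.3, 1.5]
gripper_width: 1.001
gripper_force: 0.0
```

Call:
apply_moves([
  [[0,0,0.005],0],
  [[0,0,0],0],
  [[0,0,0],0],
  [[0,0,0],0],
  [[0,0,0],0],
], hand=0.03)

```text
time_s: 4.9
tcp_pos: [0.5518, -0.0857, 0.0479]
ee_rot: [[-0.985, 0.173, 0.002], [0.173, 0.985, 0.0], [-0.002, 0.001, -1.0]]
wrist_force: [-0.0, -0.4, 0.2]
gripper_width: 0.705
gripper_force: 0.0
```

Call:
apply_moves([
  [[0,0,0],0],
  [[0,0,0],0],
  [[0,0,0],0],
])

```text
time_s: 5.15
tcp_pos: [0.5512, -0.0857, 0.047]
ee_rot: [[-0.985, 0.173, 0.0], [0.173, 0.985, 0.0], [-0.0, 0.0, -1.0]]
wrist_force: [0.2, -0.9, -0.2]
gripper_width: 0.48
gripper_force: 0.0
```

Call:
apply_moves([
  [[0,0,0],0],
  [[0,0,0],0],
  [[0,0,0],0],
], hand=0.0)

```text
time_s: 5.4
tcp_pos: [0.5512, -0.0857, 0.047]
ee_rot: [[-0.985, 0.173, 0.0], [0.173, 0.985, -0.0], [-0.0, -0.0, -1.0]]
wrist_force: [-0.2, -0.6, 1.1]
gripper_width: 0.436
gripper_force: 30.0
```

Call:
apply_moves([
  [[0,0,-0.01],0],
  [[0,0,-0.02],0],
  [[0,0,-0.03],0],
  [[0,0,-0.035],0],
  [[0,0,-0.035],0],
])

```text
time_s: 5.82
tcp_pos: [0.55, -0.0857, 0.1777]
ee_rot: [[-0.985, 0.174, -0.003], [0.174, 0.985, 0.0], [0.003, -0.0, -1.0]]
wrist_force: [0.6, 0.4, -1.7]
gripper_width: 0.432
gripper_force: 30.0
```

Call:
apply_moves([
  [[0,0,-0.02],0],
  [[0,0,0],0],
  [[0,0,0],0],
])

```text
time_s: 6.07
tcp_pos: [0.551, -0.0855, 0.1977]
ee_rot: [[-0.985, 0.174, 0.002], [0.174, 0.985, 0.001], [-0.002, 0.001, -1.0]]
wrist_force: [0.3, 0.4, -3.2]
gripper_width: 0.433
gripper_force: 30.0
```

```bash
cat > m.py <<'E'
from h import *
np.set_printoptions(precision=4,suppress=True)
M=[];F=[]
for k in range(6):
    s=r.sense();M.append(s["ee_rot"].T@s["moment"]);F.append(s["wrist_force"]);cam("top")
print(s["time_s"],s["tcp_pos"],s["gripper_width"],s["gripper_force"]);print("M tool",np.mean(M,0),np.std(M,0),"F",np.mean(F,0))
E
python3 m.py
```

```text
6.3167 [ 0.5501 -0.0857  0.1949] 0.43620550793437257 29.99954106286168
M tool [ 0.0579  0.0043 -0.001 ] [0.0212 0.036  0.0187] F [-0.1466  0.3291 -2.8457]
```

Call:
apply_moves([
  [[0.04,0,0],0],
  [[0.04,0,0],0],
  [[0,0,0],0],
  [[0,0,0],0],
  [[0,0,0],0],
])

```text
time_s: 6.78
tcp_pos: [0.4728, -0.0718, 0.1971]
ee_rot: [[-0.985, 0.173, 0.001], [0.173, 0.985, -0.0], [-0.001, -0.0, -1.0]]
wrist_force: [0.2, 0.8, -1.2]
gripper_width: 0.43
gripper_force: 30.0
```

```bash
python3 m.py
```

```text
7.0333 [ 0.4732 -0.0719  0.1967] 0.4357510745330655 29.99953903723508
M tool [ 0.0191 -0.0488 -0.0261] [0.0335 0.0454 0.0221] F [ 0.5333  0.0978 -2.4357]
```

Call:
apply_moves([
  [[-0.04,0,0],0],
  [[-0.04,0,0],0],
  [[0,0,0],0],
  [[0,0,0],0],
  [[0,0,0],0],
])

```text
time_s: 7.5
tcp_pos: [0.5509, -0.0858, 0.1958]
ee_rot: [[-0.985, 0.174, -0.002], [0.174, 0.985, 0.0], [0.002, -0.0, -1.0]]
wrist_force: [-0.5, 0.3, -2.7]
gripper_width: 0.43
gripper_force: 30.0
```

```bash
python3 m.py
```

```text
7.75 [ 0.5506 -0.0856  0.1974] 0.4354727148727901 29.999526576139033
M tool [0.0265 0.0147 0.0056] [0.025  0.0438 0.0347] F [-0.4079  0.2932 -2.7466]
```

Call:
apply_moves([
  [[0.04,0,0],0],
  [[0.04,0,0],0],
  [[0,0,0],0],
  [[0,0,0],0],
  [[0,0,0],0],
])

```text
time_s: 8.22
tcp_pos: [0.4729, -0.0717, 0.1981]
ee_rot: [[-0.985, 0.173, 0.003], [0.173, 0.985, 0.0], [-0.003, 0.001, -1.0]]
wrist_force: [-0.2, -1.0, -2.3]
gripper_width: 0.432
gripper_force: 30.0
```

```bash
python3 m.py
```

```text
8.4667 [ 0.4732 -0.0719  0.1969] 0.43464597144616673 29.99949584249407
M tool [ 0.0229 -0.0398 -0.0152] [0.0362 0.0485 0.0104] F [ 0.1902  0.2668 -2.5193]
```

Call:
apply_moves([
  [[-0.04,0,0],0],
  [[-0.04,0,0],0],
  [[0,0,0],0],
  [[0,0,0],0],
  [[0,0,0],0],
])

```text
time_s: 8.93
tcp_pos: [0.5509, -0.0859, 0.1957]
ee_rot: [[-0.985, 0.174, -0.002], [0.174, 0.985, 0.0], [0.002, -0.0, -1.0]]
wrist_force: [-0.1, 0.3, -2.1]
gripper_width: 0.433
gripper_force: 30.0
```

```bash
python3 m.py
```

```text
9.1833 [ 0.5506 -0.0856  0.1974] 0.4301798814832483 29.999592206440866
M tool [ 0.0329 -0.0207 -0.0136] [0.027  0.0294 0.0181] F [ 0.0954 -0.0134 -2.4544]
```

```bash
cat > m.py <<'E'
from h import *
np.set_printoptions(precision=4,suppress=True)
M=[];F=[];J=[];p=cam("top")
for k in range(24):
    s=r.sense();M.append(s["ee_rot"].T@s["moment"]);F.append(s["wrist_force"]);J.append(s["effort"]);models.place_of(p,"tea_cup")
n=len(M)**.5
print(s["time_s"],s["tcp_pos"]);print("M tool",np.mean(M,0),"sem",np.std(M,0)/n,"F",np.mean(F,0),"J",np.mean(J,0),np.std(J,0)/n)
E
python3 m.py
```

```text
10.4333 [ 0.5512 -0.0857  0.1969]
M tool [ 0.0244 -0.0195 -0.0086] sem [0.0059 0.0063 0.0061] F [-0.0097 -0.0455 -2.5812] J [  0.0015 -34.618   18.6725   4.3133  -0.0823  -0.    ] [0.0008 0.0099 0.0012 0.0002 0.0001 0.    ]
```

Call:
apply_moves([
  [[0.04,0,0],0],
  [[0.04,0,0],0],
  [[0,0,0],0],
  [[0,0,0],0],
  [[0,0,0],0],
])

```text
time_s: 10.9
tcp_pos: [0.4731, -0.0718, 0.1978]
ee_rot: [[-0.985, 0.173, 0.003], [0.173, 0.985, -0.0], [-0.003, 0.0, -1.0]]
wrist_force: [-0.6, 0.5, -2.7]
gripper_width: 0.433
gripper_force: 30.0
```

```bash
python3 m.py
```

```text
12.1 [ 0.4723 -0.0719  0.1968]
M tool [ 0.0356 -0.0189  0.0007] sem [0.0053 0.0059 0.0063] F [-0.0355 -0.042  -2.6702] J [  0.0046 -26.8939  18.1757   4.1971  -0.0865   0.0001] [0.0025 0.0374 0.0198 0.0026 0.0016 0.    ]
```

kit_3 is quiet: neither the moment nor joint 5's torque changes with stroke direction. I'm putting it back.

Call:
apply_moves([
  [[-0.02,0,0],0],
  [[-0.03,0,0.01],0],
  [[-0.02,0,0.025],0],
  [[-0.01,0,0.02],0],
  [[0,0,0],0],
])

```text
time_s: 12.57
tcp_pos: [0.5502, -0.0859, 0.137]
ee_rot: [[-0.985, 0.175, -0.008], [0.175, 0.985, 0.0], [0.008, -0.001, -1.0]]
wrist_force: [-2.1, 0.8, -3.6]
gripper_width: 0.434
gripper_force: 30.0
```

Call:
apply_moves([
  [[0,0,0.02],0],
  [[0,0,0.02],0],
  [[0,0,0.015],0],
  [[0,0,0.01],0],
  [[0,0,0.01],0],
])

```text
time_s: 12.98
tcp_pos: [0.5512, -0.0857, 0.0669]
ee_rot: [[-0.985, 0.173, 0.001], [0.173, 0.985, -0.0], [-0.001, -0.0, -1.0]]
wrist_force: [0.1, 0.7, -2.6]
gripper_width: 0.432
gripper_force: 30.0
```

Call:
apply_moves([
  [[0,0,0.01],0],
  [[0,0,0.005],0],
  [[0,0,0.003],0],
  [[0,0,0],0],
  [[0,0,0],0],
])

```text
time_s: 13.4
tcp_pos: [0.5516, -0.0857, 0.0493]
ee_rot: [[-0.985, 0.173, 0.001], [0.173, 0.985, 0.0], [-0.001, 0.0, -1.0]]
wrist_force: [0.4, -0.1, -4.0]
gripper_width: 0.437
gripper_force: 30.0
```

Call:
apply_moves([
  [[0,0,0.002],0],
  [[0,0,0],0],
])

```text
time_s: 13.57
tcp_pos: [0.5524, -0.0858, 0.0479]
ee_rot: [[-0.985, 0.173, 0.003], [0.173, 0.985, -0.0], [-0.003, 0.0, -1.0]]
wrist_force: [-0.2, -1.2, 0.9]
gripper_width: 0.434
gripper_force: 30.0
```

Call:
apply_moves([
  [[0,0,0],0],
  [[0,0,0],0],
  [[0,0,0],0],
  [[0,0,0],0],
  [[0,0,0],0],
], hand=0.087)

```text
time_s: 13.98
tcp_pos: [0.5511, -0.0857, 0.0469]
ee_rot: [[-0.985, 0.173, -0.0], [0.173, 0.985, 0.0], [0.0, -0.0, -1.0]]
wrist_force: [0.6, -0.3, 0.5]
gripper_width: 0.729
gripper_force: 0.0
```

Call:
apply_moves([
  [[0,0,0],0],
  [[0,0,-0.02],0],
  [[0,0,-0.035],0],
  [[0,0,-0.03],0],
  [[0,0.02,0],0],
])

```text
time_s: 14.4
tcp_pos: [0.5582, -0.0677, 0.1384]
ee_rot: [[-0.985, 0.175, 0.012], [0.175, 0.985, -0.001], [-0.012, 0.001, -1.0]]
wrist_force: [1.4, 0.6, -0.1]
gripper_width: 0.984
gripper_force: 0.0
```

Call:
apply_moves([
  [[0,0.036,0],0],
  [[0,0.03,0],0],
  [[0,0.01,0],0],
  [[0,0,0],0],
  [[0,0,0],0],
])

```text
time_s: 14.82
tcp_pos: [0.5675, 0.009, 0.1316]
ee_rot: [[-0.985, 0.172, -0.001], [0.172, 0.985, -0.0], [0.001, -0.0, -1.0]]
wrist_force: [-0.2, -0.0, -0.1]
gripper_width: 1.0
gripper_force: 0.0
```

```bash
python3 - <<'E'
from h import *
np.set_printoptions(precision=4,suppress=True)
s=r.sense();print(s["time_s"],s["tcp_pos"],s["ee_rot"],s["joints"])
T=cam("wrist")
for o in models.place_of(T,"kit_1")[:4]:
    u=np.array(o["at"])*[512,384];print(o["confidence"],u,onz(T,u,.006))
E
```

```text
14.8167 [0.5675 0.009  0.1316] [[-0.9851  0.1722 -0.0008]
 [ 0.1722  0.9851 -0.0003]
 [ 0.0008 -0.0004 -1.    ]] [  17.2648   21.2224  -14.9773    0.0003  -53.8488 -117.1805]
0.93 [353.8944 180.4032] [0.5825 0.1059 0.006 ]
0.78 [154.6752 185.8176] [ 0.5544 -0.0887  0.006 ]
0.68 [254.0032 183.5136] [0.5689 0.0086 0.006 ]
```

Well aligned over kit_2. Descending, gripping and lifting.

Call:
apply_moves([
  [[0,0,0.02],0],
  [[0,0,0.03],0],
  [[0,0,0.02],0],
  [[0,0,0.014],0],
  [[0,0,0],0],
])

```text
time_s: 15.33
tcp_pos: [0.5651, 0.007, 0.0445]
ee_rot: [[-0.984, 0.176, -0.007], [0.176, 0.984, -0.002], [0.007, -0.003, -1.0]]
wrist_force: [-0.6, 0.4, -0.2]
gripper_width: 0.999
gripper_force: 0.0
```

Call:
apply_moves([
  [[0,0,0],0],
  [[0,0,0],0],
  [[0,0,0],0],
  [[0,0,0],0],
  [[0,0,0],0],
], hand=0.0)

```text
time_s: 15.75
tcp_pos: [0.5683, 0.0089, 0.0489]
ee_rot: [[-0.985, 0.173, 0.002], [0.173, 0.985, 0.001], [-0.002, 0.001, -1.0]]
wrist_force: [0.0, -0.0, -0.3]
gripper_width: 0.707
gripper_force: 0.0
```

Call:
apply_moves([
  [[0,0,0],0],
  [[0,0,0],0],
  [[0,0,0],0],
  [[0,0,0],0],
  [[0,0,0],0],
])

```text
time_s: 16.17
tcp_pos: [0.5677, 0.0088, 0.048]
ee_rot: [[-0.985, 0.173, -0.0], [0.173, 0.985, -0.0], [0.0, -0.0, -1.0]]
wrist_force: [0.2, -0.5, 1.6]
gripper_width: 0.438
gripper_force: 30.0
```

Call:
apply_moves([
  [[0,0,-0.01],0],
  [[0,0,-0.02],0],
  [[0,0,-0.03],0],
  [[0,0,-0.035],0],
  [[0,0,-0.035],0],
])

```text
time_s: 16.58
tcp_pos: [0.5667, 0.0087, 0.1787]
ee_rot: [[-0.985, 0.174, -0.003], [0.174, 0.985, -0.0], [0.003, -0.001, -1.0]]
wrist_force: [1.3, -0.7, -3.2]
gripper_width: 0.43
gripper_force: 30.0
```

Call:
apply_moves([
  [[0,0,-0.02],0],
  [[0.04,0,0],0],
  [[0.04,0,0],0],
  [[0,0,0],0],
  [[0,0,0],0],
])

```text
time_s: 17.0
tcp_pos: [0.4861, 0.0224, 0.198]
ee_rot: [[-0.985, 0.172, -0.001], [0.172, 0.985, 0.0], [0.001, -0.0, -1.0]]
wrist_force: [-0.3, -0.3, -3.6]
gripper_width: 0.436
gripper_force: 30.0
```

```bash
sed -i 's/range(24)/range(14)/' m.py; python3 m.py
```

```text
17.7 [0.489  0.0226 0.1978]
M tool [ 0.0266 -0.0233 -0.01  ] sem [0.0099 0.009  0.0075] F [ 0.1546 -0.3062 -2.9763] J [  0.0337 -28.2602  18.1718   4.1919  -0.098   -0.0003] [0.0104 0.0649 0.0849 0.0182 0.0107 0.0004]
```

Call:
apply_moves([
  [[-0.04,0,0],0],
  [[-0.04,0,0],0],
  [[0,0,0],0],
  [[0,0,0],0],
  [[0,0,0],0],
])

```text
time_s: 18.17
tcp_pos: [0.5672, 0.0086, 0.197]
ee_rot: [[-0.985, 0.174, -0.002], [0.174, 0.985, -0.0], [0.002, -0.001, -1.0]]
wrist_force: [-0.1, 0.1, -2.7]
gripper_width: 0.433
gripper_force: 30.0
```

```bash
python3 m.py
```

```text
18.8667 [0.5677 0.0088 0.1979]
M tool [ 0.037  -0.0111  0.0007] sem [0.0056 0.0063 0.0083] F [-0.2205  0.1628 -2.4852] J [ -0.0283 -35.385   18.8172   4.3378  -0.0716  -0.0004] [0.0139 0.0863 0.013  0.0018 0.0015 0.0001]
```

Call:
apply_moves([
  [[0.04,0,0],0],
  [[0.04,0,0],0],
  [[0,0,0],0],
  [[0,0,0],0],
  [[0,0,0],0],
])

```text
time_s: 19.33
tcp_pos: [0.4896, 0.0229, 0.1987]
ee_rot: [[-0.985, 0.173, 0.002], [0.173, 0.985, 0.0], [-0.002, 0.001, -1.0]]
wrist_force: [1.1, 1.0, -1.7]
gripper_width: 0.434
gripper_force: 30.0
```

```bash
python3 m.py
```

```text
20.0333 [0.489  0.0227 0.1979]
M tool [ 0.0333 -0.0085  0.01  ] sem [0.0066 0.0073 0.0104] F [ 0.149  -0.0993 -2.6365] J [  0.0224 -28.1612  18.2949   4.2194  -0.0785   0.0002] [0.0099 0.0529 0.0308 0.0042 0.0024 0.    ]
```

kit_2 is quiet as well. I'm returning it and moving on to kit_1.

Call:
apply_moves([
  [[-0.02,0,0],0],
  [[-0.03,0,0.01],0],
  [[-0.02,0,0.025],0],
  [[-0.01,0,0.02],0],
  [[0,0,0],0],
])

```text
time_s: 20.5
tcp_pos: [0.5668, 0.0081, 0.1379]
ee_rot: [[-0.984, 0.175, -0.008], [0.175, 0.985, -0.001], [0.008, -0.003, -1.0]]
wrist_force: [-0.9, 0.1, -3.8]
gripper_width: 0.433
gripper_force: 30.0
```

Call:
apply_moves([
  [[0,0,0.02],0],
  [[0,0,0.02],0],
  [[0,0,0.015],0],
  [[0,0,0.01],0],
  [[0,0,0.01],0],
])

```text
time_s: 20.92
tcp_pos: [0.5679, 0.0089, 0.068]
ee_rot: [[-0.985, 0.173, 0.001], [0.173, 0.985, -0.0], [-0.001, 0.0, -1.0]]
wrist_force: [0.9, -0.2, -1.8]
gripper_width: 0.432
gripper_force: 30.0
```

Call:
apply_moves([
  [[0,0,0.01],0],
  [[0,0,0.005],0],
  [[0,0,0.005],0],
  [[0,0,0],0],
  [[0,0,0],0],
])

```text
time_s: 21.33
tcp_pos: [0.5681, 0.0089, 0.0482]
ee_rot: [[-0.985, 0.173, 0.001], [0.173, 0.985, 0.0], [-0.001, 0.0, -1.0]]
wrist_force: [-0.2, -0.1, -2.0]
gripper_width: 0.433
gripper_force: 30.0
```

Call:
apply_moves([
  [[0,0,0],0],
  [[0,0,0],0],
  [[0,0,0],0],
  [[0,0,0],0],
  [[0,0,0],0],
], hand=0.087)

```text
time_s: 21.75
tcp_pos: [0.568, 0.0089, 0.0482]
ee_rot: [[-0.985, 0.173, 0.001], [0.173, 0.985, 0.0], [-0.001, 0.0, -1.0]]
wrist_force: [0.3, 0.4, -0.0]
gripper_width: 0.726
gripper_force: 0.0
```

Call:
apply_moves([
  [[0,0,0],0],
  [[0,0,-0.02],0],
  [[0,0,-0.035],0],
  [[0,0,-0.03],0],
  [[0,0.02,0],0],
])

```text
time_s: 22.17
tcp_pos: [0.5747, 0.0274, 0.1397]
ee_rot: [[-0.985, 0.175, 0.011], [0.175, 0.985, 0.001], [-0.011, 0.003, -1.0]]
wrist_force: [0.6, -0.7, 0.7]
gripper_width: 0.99
gripper_force: 0.0
```

Call:
apply_moves([
  [[0,0.036,0],0],
  [[0,0.03,0],0],
  [[0,0.01,0],0],
  [[0,0,0],0],
  [[0,0,0],0],
])

```text
time_s: 22.58
tcp_pos: [0.584, 0.1035, 0.1325]
ee_rot: [[-0.985, 0.172, -0.001], [0.172, 0.985, -0.0], [0.001, -0.001, -1.0]]
wrist_force: [0.2, -0.5, 0.1]
gripper_width: 1.0
gripper_force: 0.0
```

```bash
python3 - <<'E'
from h import *
np.set_printoptions(precision=4,suppress=True)
s=r.sense();print(s["time_s"],s["tcp_pos"],s["ee_rot"],s["joints"])
T=cam("wrist");S=cam("side")
for o in models.place_of(T,"kit_1")[:4]:
    u=np.array(o["at"])*[512,384];print(o["confidence"],u,onz(T,u,.006))
cv2.imwrite("pics/e.png",np.hstack([cv2.resize(T["frame"],(400,300)),cv2.resize(S["frame"][110:290,210:450],(400,300))]))
E
```

```text
22.5833 [0.584  0.1035 0.1325] [[-0.985   0.1724 -0.0009]
 [ 0.1724  0.985  -0.0004]
 [ 0.0009 -0.0006 -1.    ]] [  25.676    23.4289  -11.2397   -0.0036  -55.3899 -125.5998]
0.91 [158.0032 186.5088] [0.5724 0.0084 0.006 ]
0.76 [ 56.7808 187.392 ] [ 0.556  -0.0911  0.006 ]
0.67 [257.024  180.5952] [0.5832 0.1064 0.006 ]
```

View pics/e.png

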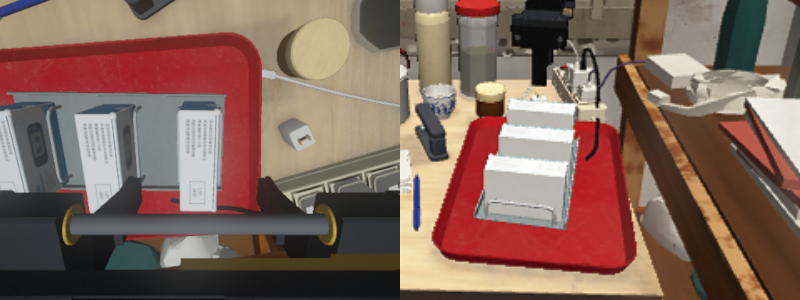

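All three cartons stand in their bays and kit_1 (wrist view, ~(200,155)) is centred between the fingers. Now gripping kit_1.

Call:
apply_moves([
  [[0,0.001,0.02],0],
  [[0,0,0.03],0],
  [[0,0,0.02],0],
  [[0,0,0.014],0],
  [[0,0,0],0],
])

```text
time_s: 23.15
tcp_pos: [0.582, 0.1023, 0.0455]
ee_rot: [[-0.984, 0.176, -0.007], [0.176, 0.984, -0.003], [0.006, -0.004, -1.0]]
wrist_force: [-1.2, -0.7, -0.2]
gripper_width: 0.998
gripper_force: 0.0
```

Call:
apply_moves([
  [[0,0,0],0],
  [[0,0,0],0],
  [[0,0,0],0],
  [[0,0,0],0],
  [[0,0,0],0],
], hand=0.0)

```text
time_s: 23.57
tcp_pos: [0.5851, 0.1045, 0.0499]
ee_rot: [[-0.985, 0.173, 0.002], [0.173, 0.985, 0.001], [-0.002, 0.001, -1.0]]
wrist_force: [-0.0, -0.3, 0.3]
gripper_width: 0.708
gripper_force: 0.0
```

Call:
apply_moves([
  [[0,0,0],0],
  [[0,0,0],0],
  [[0,0,0],0],
  [[0,0,0],0],
  [[0,0,0],0],
])

```text
time_s: 23.98
tcp_pos: [0.5845, 0.1043, 0.049]
ee_rot: [[-0.985, 0.173, -0.0], [0.173, 0.985, -0.0], [0.0, -0.0, -1.0]]
wrist_force: [0.4, -0.6, 1.9]
gripper_width: 0.429
gripper_force: 30.0
```

Call:
apply_moves([
  [[0,0,-0.01],0],
  [[0,0,-0.02],0],
  [[0,0,-0.03],0],
  [[0,0,-0.035],0],
  [[0,0,-0.035],0],
])

```text
time_s: 24.4
tcp_pos: [0.5835, 0.1041, 0.1796]
ee_rot: [[-0.985, 0.174, -0.003], [0.174, 0.985, -0.001], [0.003, -0.001, -1.0]]
wrist_force: [0.4, 0.2, -2.4]
gripper_width: 0.434
gripper_force: 30.0
```

Call:
apply_moves([
  [[0,0,-0.02],0],
  [[0.04,0,0],0],
  [[0.04,0,0],0],
  [[0,0,0],0],
  [[0,0,0],0],
])

```text
time_s: 24.82
tcp_pos: [0.5029, 0.1179, 0.1989]
ee_rot: [[-0.985, 0.172, -0.002], [0.172, 0.985, -0.0], [0.002, -0.0, -1.0]]
wrist_force: [1.1, -0.3, -1.4]
gripper_width: 0.433
gripper_force: 30.0
```

```bash
python3 m.py
```

```text
25.5167 [0.5059 0.1181 0.1988]
M tool [ 0.0145 -0.0749  0.0006] sem [0.0105 0.005  0.0067] F [-0.0233  0.0145 -2.4727] J [  0.061  -31.1985  18.3922   4.2214  -0.1326  -0.0002] [0.0199 0.0597 0.0786 0.0188 0.0122 0.0004]
```

Call:
apply_moves([
  [[-0.04,0,0],0],
  [[-0.04,0,0],0],
  [[0,0,0],0],
  [[0,0,0],0],
  [[0,0,0],0],
])

```text
time_s: 25.98
tcp_pos: [0.584, 0.1041, 0.198]
ee_rot: [[-0.985, 0.174, -0.002], [0.174, 0.985, -0.001], [0.002, -0.001, -1.0]]
wrist_force: [0.2, -0.4, -3.1]
gripper_width: 0.437
gripper_force: 30.0
```

```bash
python3 m.py
```

```text
26.6833 [0.5846 0.1044 0.1989]
M tool [0.0205 0.0264 0.0025] sem [0.0069 0.0066 0.007 ] F [ 0.0239  0.1251 -2.8504] J [ -0.0444 -37.9539  19.1152   4.4145  -0.0501  -0.0004] [0.0219 0.0788 0.0144 0.0025 0.0018 0.0001]
```

Call:
apply_moves([
  [[0.04,0,0],0],
  [[0.04,0,0],0],
  [[0,0,0],0],
  [[0,0,0],0],
  [[0,0,0],0],
])

```text
time_s: 27.15
tcp_pos: [0.5065, 0.1186, 0.1997]
ee_rot: [[-0.985, 0.173, 0.002], [0.173, 0.985, 0.001], [-0.002, 0.001, -1.0]]
wrist_force: [-0.1, 0.6, -2.5]
gripper_width: 0.431
gripper_force: 30.0
```

```bash
python3 m.py
```

```text
27.85 [0.5058 0.1182 0.1988]
M tool [ 0.0194 -0.0696  0.0023] sem [0.0062 0.0073 0.0062] F [ 0.1544 -0.0602 -2.7812] J [  0.036  -31.1123  18.5082   4.2507  -0.1114   0.0002] [0.017  0.0507 0.0317 0.0052 0.0028 0.0001]
```

kit_1 rattles: the moment flips −0.075 / +0.026 / −0.070 N·m with stroke direction. I'm carrying it out past the right-hand edge.

Call:
apply_moves([
  [[0,-0.01,-0.004],0],
  [[-0.002,-0.02,-0.004],0],
  [[-0.002,-0.03,-0.004],0],
  [[-0.002,-0.035,-0.004],0],
  [[-0.002,-0.035,-0.004],0],
])

```text
time_s: 28.32
tcp_pos: [0.4906, -0.0127, 0.2195]
ee_rot: [[-0.985, 0.172, 0.0], [0.172, 0.985, -0.0], [-0.0, -0.0, -1.0]]
wrist_force: [0.6, -0.3, -2.4]
gripper_width: 0.434
gripper_force: 30.0
```

Call:
apply_moves([
  [[-0.002,-0.035,0],0],
  [[-0.002,-0.035,0],0],
  [[-0.002,-0.035,0],0],
  [[-0.002,-0.035,0],0],
  [[-0.002,-0.035,0],0],
])

```text
time_s: 28.73
tcp_pos: [0.4697, -0.1874, 0.2195]
ee_rot: [[-0.985, 0.173, 0.001], [0.173, 0.985, -0.0], [-0.001, -0.0, -1.0]]
wrist_force: [0.3, -0.2, -3.6]
gripper_width: 0.43
gripper_force: 30.0
```

Call:
apply_moves([
  [[-0.002,-0.035,0],0],
  [[-0.002,-0.035,0],0],
  [[-0.002,-0.035,0],0],
  [[-0.002,-0.035,0],0],
  [[0,-0.025,0],0],
])

```text
time_s: 29.15
tcp_pos: [0.4489, -0.3522, 0.2192]
ee_rot: [[-0.985, 0.175, 0.0], [0.175, 0.985, -0.001], [-0.0, -0.001, -1.0]]
wrist_force: [1.1, -0.7, -2.3]
gripper_width: 0.435
gripper_force: 30.0
```

Call:
apply_moves([
  [[0,-0.02,0],0],
  [[0,-0.01,0],0],
  [[0,0,0],0],
  [[0,0,0],0],
  [[0,0,0],0],
])

```text
time_s: 29.57
tcp_pos: [0.4446, -0.378, 0.2189]
ee_rot: [[-0.985, 0.173, -0.0], [0.173, 0.985, 0.0], [0.0, 0.0, -1.0]]
wrist_force: [-0.1, 0.6, -3.5]
gripper_width: 0.437
gripper_force: 30.0
```

```bash
python3 - <<'E'
from h import *
np.set_printoptions(precision=4,suppress=True)
s=r.sense();print(s["time_s"],s["tcp_pos"],s["ee_rot"][:,2],s["joint_velocities"],s["gripper_force"])
T=cam("top");S=cam("side")
for o in models.place_of(T,"kit_1")[:4]:
    u=np.array(o["at"])*[512,384];print(o["confidence"],u,onz(T,u,.006))
cv2.imwrite("pics/f.png",np.hstack([cv2.resize(T["frame"],(400,300)),cv2.resize(S["frame"],(400,300))]))
E
```

```text
29.5667 [ 0.4446 -0.378   0.2189] [-0.0001  0.0004 -1.    ] [ 0.8538 -0.1906 -0.1403  0.1576  0.0098  0.0774] 29.999638879671693
0.84 [298.0864 171.6096] [ 0.5575 -0.0818  0.006 ]
0.8 [257.1776 161.0112] [0.5757 0.0135 0.006 ]
0.39 [159.7952 228.0192] [0.4052 0.2185 0.006 ]
```

View pics/f.png

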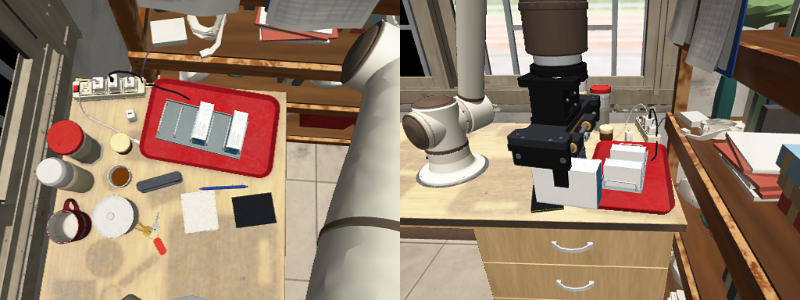

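The top view (left) shows the two quiet cartons standing in their bays at about (202,120) and (236,130). The side view (right) shows kit_1 held upright in the gripper, out past the edge. I'll let it settle, then hand in.

Call:
apply_moves([
  [[0,0,0],0],
  [[0,0,0],0],
  [[0,0,0],0],
  [[0,0,0],0],
  [[0,0,0],0],
])

```text
time_s: 30.13
tcp_pos: [0.4448, -0.3786, 0.2189]
ee_rot: [[-0.985, 0.173, -0.0], [0.173, 0.985, 0.0], [0.0, 0.0, -1.0]]
wrist_force: [0.6, 0.8, -3.1]
gripper_width: 0.436
gripper_force: 30.0
```

```bash
python3 -c "
from h import *
print(r.finish_job())"
```

```text
the job is handed in; nothing more can be done
None
```

kit_1 is the rattling carton; I handed the job in holding it upright and still about 14 cm past the table's right-hand edge, underside about 17 cm above table height, with kit_2 and kit_3 back standing in their bays; the hand-in returned no verdict.

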